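# Start the kitchen timer against the splash kerb and put it home between the canisters

## Task

Start the kitchen timer: stand it on the worktop with its back flat against the low grey stone kerb, on the kerb's side away from the robot, so that it cannot slide or tip, and push its round button fully in for a moment. Then lift it, keeping the button out, and set it down gently on the dark wooden tray, midway between the two white canisters and in line with them, upright and with its display facing away from the robot. Keep the timer upright all along, do not push the button fully in anywhere but at the kerb, and leave the mug, pepper mill and spice jar where they are.

Things in the scene. Friction and masses are not known exactly. Their poses are not given: they have to be found in the camera images.
- timer: Loose kitchen timer, an upright brushed-steel block with a dark display: 34 mm deep (x), 60 mm wide (y), 76 mm tall, 0.16 to 0.29 kg. Origin: centre of its underside; z up; its front (display, button) looks along its own -x, its back along +x. It starts standing on the worktop, front roughly away from the robot. It tips over if its button is pushed with nothing behind it.
- start (a joint): Travel of the timer's push button in m: 0 is out, 0.005 is fully in, it springs back out. About 0.5 N starts it moving, about 4 N pushes it fully in.
- button_cap (a point): Centre of the outer face of the round aluminium button (18 mm diameter) on the timer's front: 30 mm above the underside, midway across, 8 mm proud of the front when out. Pushed along the timer's +x. Above it, from 40 to 76 mm, the front is flat.
- timer_front (a point): Point on the timer's front face (17 mm from the origin along -x), 30 mm above its underside, behind the button.
- timer_back (a point): Point on the timer's flat back face (17 mm from the origin along +x), 30 mm above its underside.
- kerb: Low grey stone splash kerb bonded to the worktop, a bar 40 mm deep (x), 220 mm long (y), 40 mm high. Origin: centre of its underside. Its front face is 20 mm from the origin along its -x, away from the robot.
- kerb_face (a point): Middle of the kerb's front face, 20 mm above the worktop; axes as the kerb's.
- tray: Fixed dark wooden tray, 110 mm deep (x), 244 mm long (y), 12 mm thick; its -x looks away from the robot, origin at the centre of the underside. On it two fixed white canisters, 80 mm in diameter, centred at y = -78 and +78 mm, 95 mm high over the worktop, their ball knobs to 109 mm. The 76 mm gap between them leaves no room for fingers at the timer's sides.
- bay (a point): Centre of the tray's top, 12 mm above the worktop, midway between the canisters: where the middle of the timer's underside goes, timer and tray axes alike; axes as the tray's.
- mug: White mug, 76 mm in diameter, 90 mm tall, with a handle; origin at the centre of its underside. A bystander.
- pepper_mill: Dark wooden pepper mill, 52 mm in diameter, 140 mm tall; origin at the centre of its underside. A bystander.
- spice_jar: Glass spice jar, 44 mm in diameter, 80 mm tall; origin at the centre of its underside. A bystander.

How it is judged:
By the outcome, as a careful person would: the job done as asked, in the order asked, and still so for the second after the job is handed in, with the robot touching nothing.
It also fails if it takes over 67 s, if anything falls off the work surface, if the arm or the gripper's body presses on something with over 40 N, if the wrist force passes 120 N, or if a joint passes its speed limit or range.

## Robot

A 6-joint arm with a two-finger parallel gripper is mounted at the origin on the work surface. World frame = base frame: x ahead of the robot, y to its left, z up, the work surface at z = 0. Lengths are in m, angles in rad, forces in N, time in s.
With the tool pointing down it reaches from about 0.3 to 0.775 m from the base axis. Payload 14.6 kg.
Tool frame: the origin (TCP) lies at the very end of the fingers, on their centre line; the grasp point (between the pads) lies 19 mm behind it; z points along the fingers, y is the line along which they close (so a half turn about z gives the same grasp; the last joint's range is limited). The gripper opens to 94 mm and grips with 3 to 60 N. Pads are 16 mm wide; open, the fingers measure 119 mm over their backs; the gripper's body (75 mm by 177 mm) begins 78 mm behind the grasp point.
Start: joints at [1.095, 0.3, 1.521, -0, 1.321, -0.067], TCP at [0.219, 0.505, 0.205] pointing down, gripper open.
Joint ranges: [-3.03, 3.03], [-0.79, 2.21], [0.23, 2.52], [-1.04, 4.18], [0, 3.07], [-2.55, 2.55]. Speed limits (rad/s): [2.22, 2.22, 2.57, 3.14, 3.14, 3.14].

## Interface

Orientations are given as [roll, pitch, yaw] about the fixed x, y, z axes, in that order (R = Rz(yaw) Ry(pitch) Rx(roll)).
In Python, from station import status, vision, order, silhouettes gives the robot as it stands. The module is installed in compiled form; this text tells all that it offers.
- The arm moves only by the shell command python3 -m pendant 'ROWS' [FORCE]. ROWS is JSON, one flat list of numbers, 7 for each row, row after row: the shift along the tool's x, y, z in units of 500 mm (1.0 is 500 mm), then the turn, a rotation vector about the tool's x, y, z in units of 90 degrees (1.0 is 90 degrees), then the opening, from -1 (shut) to 1 (fully open). A call has 1 to 12 rows; each row is the pose to reach, as a shift and turn from the pose commanded when the call began, along the tool's axes at that moment; what a row does not reach only later rows make up. A row lasts 1/10 s, in which the tool goes at most 50 mm and 8.59 degrees, less where a joint would pass 70% of its speed; a pose out of reach is approached as far as the arm can. A call with a number of a shift or a turn outside -1 to 1 is refused whole. A call with a gripper value outside its range is refused whole. The fingers move at their own pace and stop on an object; FORCE is the grip in N (left out, the last holds). Time passes only in rows, so rows that repeat a pose let the fingers close. It gives the time, the measured TCP pose, the force, the opening and the grip force at its end, in the units of the state.
- status.get_obs(): the state, without advancing time (a new reading comes with each control period).
- vision.camera(name): name is "side" or "top" or "wrist"; returns a dict with "pixels" (384x512x3 uint8, red, green, blue), "K" (3x3 intrinsics, pixels), "R" (3x3) and "t" (3): a world point X has camera coordinates R X + t. Camera axes: x right, y down, z forward; pixel columns grow to the right and rows downward; lengths in m; the calibration is good to about 2 mm. The wrist camera is an equidistant fisheye: a pixel r from the principal point sees the ray r / f radians off the axis. A picture is of the moment at which its call begins. There is no depth.
- order.hand_in(): hands the job in; it is judged then, once.
Trained networks look in a picture, given as the dict that the camera call returned (one of the last four; its "shot" number tells which), for a name from the list of things; names that differ only in an ending like _2 or _b are one class to them, and where a whole thing is asked for, a point or a joint stands for the part that bears it (a point fixed in the world has none). Each returns a list of dicts, best first, with "score" (0 to 1); they miss things now and then, are a little off and sometimes report something else, mostly with a low value. They report only what shows in the picture. A call takes as long as a camera call.
- silhouettes(target, picture): "region" (384x512 bool, what is visible of it) and "extent" ([left, top, right, bottom] in pixels, round what is visible of it).
The state is a dict: "time_s": time; "qpos": joint angles; "joint_vel": joint speeds; "tau": joint torques, N m; "ee_pos": TCP position; "eef_rot": TCP orientation; "force": force on the tool from outside, world axes, zero at the start; "moment": the same for the moment, N m; "grip_width": finger opening in m; "grip_force": force on a finger pad.
Only numpy, scipy, OpenCV 4.12 (cv2) and the standard library are available. Lean on these libraries where they do the work, as an engineer would, in place of code of your own. Each camera call takes 0.05 s, during which the arm holds its last target. There are 200 camera calls.

## Working session

There is one attempt and no reset: what is moved stays moved. The work goes in short steps, Python scripts to look and compute and a shell command to move; the robot and the scene stay as the last step left them, time stands still between calls to the robot, and variables do not carry over. Pictures are saved under pics/ and viewed, at most 10 in all, crops included, and the job is handed in when it is done.

```bash
mkdir -p pics; python3 - <<'E'
from station import status, vision, silhouettes
import cv2, numpy as np
o=status.get_obs(); print({k:np.round(v,3).tolist() for k,v in o.items()})
ims=[]
for n in ["side","top","wrist"]:
    c=vision.camera(n); 
    print(n,np.round(c["K"],1).tolist(),np.round(c["R"],3).tolist(),np.round(c["t"],3).tolist())
    cv2.imwrite(f"pics/{n}0.png",c["pixels"][:,:,::-1])
    np.savez(f"pics/{n}0.npz",**{k:c[k] for k in("pixels","K","R","t")})
    for t in ["timer","button_cap","kerb","tray","mug","pepper_mill","spice_jar"]:
        r=silhouettes(t,c)
        print(t,[(round(float(d["score"]),2),[int(x) for x in d["extent"]]) for d in r[:2]])
    ims.append(c["pixels"][:,:,::-1])
cv2.imwrite("pics/a.png",cv2.resize(np.vstack(ims[:2]),(800*3//4,900*3//4-75)))
E
```

```text
{'time_s': 0.0, 'qpos': [1.095, 0.3, 1.522, -0.0, 1.321, -0.067], 'joint_vel': [-0.001, 0.001, -0.0, -0.0, -0.002, -0.001], 'tau': [-0.0, -53.181, -35.274, 0.071, 0.024, -0.0], 'ee_pos': [0.219, 0.504, 0.205], 'eef_rot': [-3.14, -0.0, 2.733], 'force': [0.507, -0.409, 0.005], 'moment': [-0.023, 0.079, 0.01], 'grip_force': 0.0, 'grip_width': 0.094}
side [[440.3, 0.0, 262.2], [0.0, 440.3, 187.3], [0.0, 0.0, 1.0]] [[0.938, -0.346, 0.023], [-0.151, -0.467, -0.871], [0.312, 0.814, -0.49]] [-0.608, 0.152, 0.979]
timer [(0.9, [205, 191, 231, 230])]
button_cap [(0.64, [205, 192, 229, 229])]
kerb []
tray [(0.63, [171, 126, 211, 187])]
mug [(0.87, [304, 186, 350, 234]), (0.49, [171, 126, 210, 186])]
pepper_mill [(0.72, [265, 131, 280, 177])]
spice_jar [(0.95, [290, 166, 312, 201]), (0.16, [204, 192, 234, 230])]
top [[451.6, 0.0, 252.5], [0.0, 451.6, 191.7], [0.0, 0.0, 1.0]] [[-0.02, -1.0, 0.022], [-0.986, 0.017, -0.163], [0.163, -0.025, -0.986]] [0.002, 0.612, 0.909]
timer [(0.37, [327, 247, 434, 287])]
button_cap []
kerb [(0.61, [325, 248, 434, 289])]
tray [(0.71, [44, 199, 172, 275])]
mug [(0.75, [286, 91, 321, 143])]
pepper_mill [(0.67, [146, 115, 181, 151])]
spice_jar [(0.83, [226, 108, 247, 135])]
wrist [[297.3, 0.0, 259.3], [0.0, 297.3, 192.9], [0.0, 0.0, 1.0]] [[0.398, 0.917, 0.001], [0.882, -0.383, 0.276], [0.254, -0.109, -0.961]] [-0.551, -0.028, 0.391]
timer []
button_cap []
kerb []
tray [(0.79, [152, 339, 287, 367])]
mug []
pepper_mill []
spice_jar []
```

View pics/side0.png

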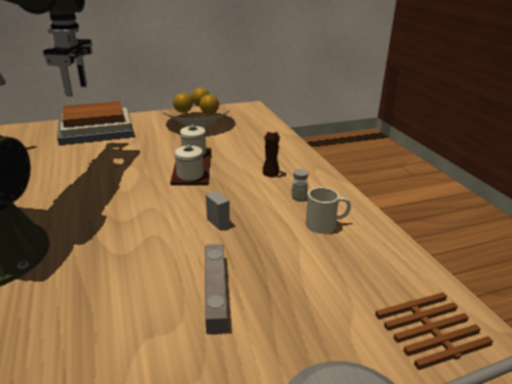

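View pics/top0.png

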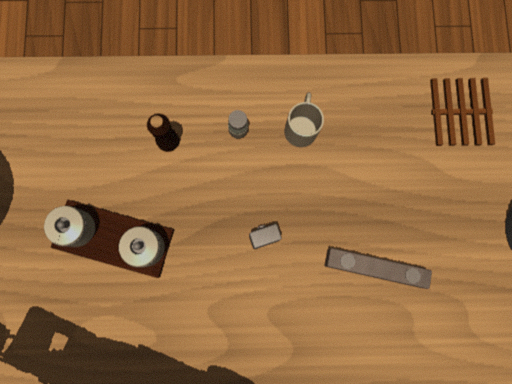

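Side view: timer around (218,210), with the kerb at (216,290) and the canisters at (190,150). Top view: timer (265,235), kerb (379,267), tray (112,238), and world +x points up in the image. Next I'll fit the models to the masks.

```bash
cat > h.py <<'E'
import numpy as np, cv2
from scipy.optimize import minimize
def proj(c,X,fish=False):
    p=np.atleast_2d(X)@np.array(c["R"]).T+c["t"]; K=np.array(c["K"])
    if fish:
        r=np.hypot(p[:,0],p[:,1]); th=np.arctan2(r,p[:,2]); s=th/np.maximum(r,1e-9)
        q=p[:,:2]*s[:,None]
    else: q=p[:,:2]/p[:,2:]
    return q*[K[0,0],K[1,1]]+K[:2,2]
def box(dx,dy,z0,z1,n=7):
    t=np.linspace(-.5,.5,n)
    e=np.array([(a,b) for a in t for b in (-.5,.5)]+[(b,a) for a in t for b in (-.5,.5)])*[dx,dy]
    return np.vstack([np.c_[e,np.full(len(e),z)] for z in np.linspace(z0,z1,5)])
def cyl(y,r,z0,z1):
    a=np.linspace(0,2*np.pi,32); return np.vstack([np.c_[r*np.cos(a),y+r*np.sin(a),0*a+z] for z in (z0,z1)])
M={"timer":[box(.034,.06,0,.076),np.array([[-.025,y,z] for y in(-.006,.006) for z in(.024,.036)]+[[-.017,y,z] for y in(-.008,.008) for z in(.022,.038)])],
   "kerb":[box(.04,.22,0,.04)],
   "tray":[box(.11,.244,0,.012),cyl(-.078,.04,0,.095),cyl(.078,.04,0,.095)]}
M["can"]=M["tray"][1:]
def world(P,q): 
    c,s=np.cos(q[2]),np.sin(q[2]); return P@np.array([[c,-s,0],[s,c,0],[0,0,1]]).T+[q[0],q[1],q[3] if len(q)>3 else 0]
def render(c,name,q,fish):
    m=np.zeros((384*3,512*3),np.uint8)
    for P in M[name]:
        h=cv2.convexHull(((proj(c,world(P,q),fish)+.5)*3*16).astype(np.int32)); cv2.fillPoly(m,[h],1,shift=4)
    return m
def fit(views,name,q0):
    """views: (cam,mask,fish)"""
    T=[cv2.resize(m.astype(np.uint8),(1536,1152),interpolation=cv2.INTER_NEAREST) for _,m,_ in views]
    def f(d):
        q=np.array(q0[:3])+np.array(d)/[100,100,10]; q=list(q)+list(q0[3:])
        s=0
        for (c,_,fi),t in zip(views,T):
            m=render(c,name,q,fi); s+=1-(m&t).sum()/max(1,(m|t).sum())
        return s/len(views)
    r=minimize(f,[0,0,0],method="Nelder-Mead",options=dict(initial_simplex=[[0,0,0],[1.5,0,0],[0,1.5,0],[0,0,1.5]],xatol=.005,fatol=1e-5))
    return np.array(q0[:3])+r.x/[100,100,10],r.fun
def ray(c,uv,z,fish=False):
    K=np.array(c["K"]);R=np.array(c["R"]); v=(np.array(uv)-K[:2,2])/K[0,0]
    if fish: r=np.hypot(*v); d=np.r_[v*np.sin(r)/r,np.cos(r)]
    else: d=np.r_[v,1]
    C=-R.T@c["t"]; d=R.T@d; return C+d*(z-C[2])/d[2]
def gray(c,box,sat=50):
    m=cv2.cvtColor(c["pixels"],cv2.COLOR_RGB2HSV)[:,:,1]<sat
    o=np.zeros_like(m); l,t,r,b=box; o[t:b,l:r]=m[t:b,l:r]; 
    n,lab,st,_=cv2.connectedComponentsWithStats(o.astype(np.uint8)); return lab==1+np.argmax(st[1:,4])
E
python3 - <<'E'
from h import *
T=dict(np.load("pics/top0.npz"));S=dict(np.load("pics/side0.npz"))
hs=cv2.cvtColor(T["pixels"],cv2.COLOR_RGB2HSV)
for p in [(265,236),(265,228),(285,210),(360,264),(350,240),(80,215),(105,240)]: print(p,hs[p[1],p[0]])
for n,uv,z,bt,bs in [("timer",(265,237),.076,(240,215,295,260),(195,185,240,235)),("kerb",(379,267),.04,(315,235,445,300),(195,235,240,340))]:
    g=ray(T,uv,z); mt,ms=gray(T,bt),gray(S,bs); print(n,mt.sum(),ms.sum())
    for y in ([3.14+.2,] if n=="timer" else [3.14-.12]):
        for v in ([(T,mt,0)],[(S,ms,0)],[(T,mt,0),(S,ms,0)]): print(np.round(fit(v,n,[g[0],g[1],y]),4) if 0 else [np.round(a,4) for a in fit(v,n,[g[0],g[1],y])])
mt=hs[:,:,2]<75; 
o=np.zeros((384,512),bool);wh=(hs[:,:,1]<60)&(hs[:,:,2]>110)
o[195:282,35:180]=(mt|wh)[195:282,35:180]
print("tray",o.sum())
a,b=ray(T,(62,225),.109),ray(T,(138,246),.109); print("knobs",a,b)
g=(a+b)/2; yaw=np.arctan2(-(a-b)[0]*-1,-(a-b)[1]*-1)
# +y of tray = toward -y world (yaw~pi)
d=b-a; yaw=np.arctan2(-d[0],d[1])%(2*np.pi); print(g,yaw,np.linalg.norm(d))
print(fit([(T,o,0)],"tray",[g[0],g[1],yaw]))
for n,uv in [("mug",(304,123)),("mill",(157,123)),("jar",(238,118))]: print(n,ray(T,uv,{"mug":.09,"mill":.14,"jar":.08}[n]))
E
```

```text
(265, 236) [ 15  47 152]
(265, 228) [ 14  43 135]
(285, 210) [ 16 141 147]
(360, 264) [ 11  72 124]
(350, 240) [ 15 138 161]
(80, 215) [ 18  62 151]
(105, 240) [  7 174  66]
timer 309 615
[array([ 0.5173, -0.0325,  3.4662]), np.float64(0.4576)]
[array([ 0.5168, -0.0253,  3.1936]), np.float64(0.1457)]
[array([ 0.5154, -0.0301,  3.1957]), np.float64(0.3134)]
kerb 25 195
[array([ 0.4558, -0.2844,  3.0839]), np.float64(0.988)]
[array([ 0.4601, -0.2099,  2.8969]), np.float64(0.8792)]
[array([ 0.4596, -0.2108,  2.8827]), np.float64(0.9337)]
tray 4377
knobs [0.54224266 0.36506882 0.109     ] [0.49864962 0.21677238 0.109     ]
[0.52044614 0.2909206  0.109     ] 2.8556874356805384 0.15457097941636339
(array([0.52222151, 0.29269297, 2.85181476]), np.float64(0.3113557601428222))
mug [ 0.7488956  -0.11916376  0.09      ]
mill [0.73654983 0.17759197 0.14      ]
jar [0.7649661  0.01879315 0.08      ]
```

```bash
python3 - <<'E'
from h import *
T=dict(np.load("pics/top0.npz"));S=dict(np.load("pics/side0.npz"))
k=np.ones((3,3),np.uint8)
def gm(c,b,th=108): return cv2.morphologyEx(gray(c,b,th).astype(np.uint8),cv2.MORPH_CLOSE,np.ones((5,5),np.uint8))>0
vis=[T["pixels"].copy(),S["pixels"].copy()]
def draw(n,q):
    for c,v in zip((T,S),vis):
        cs,_=cv2.findContours(cv2.resize(render(c,n,q,0),(512,384),interpolation=0),0,2); cv2.drawContours(v,cs,-1,(0,255,0),1)
for n,uv,z,y,bt,bs in [("timer",(265,237),.076,3.34,(240,215,295,260),(195,185,240,235)),("kerb",(379,267),.04,3.02,(315,235,445,300),(195,235,240,340))]:
    g=ray(T,uv,z); mt,ms=gm(T,bt),gm(S,bs); print(n,mt.sum(),ms.sum())
    for v in ([(T,mt,0)],[(S,ms,0)],[(T,mt,0),(S,ms,0)]):
        q,f=fit(v,n,[g[0],g[1],y]); print(np.round(q,4),round(f,3))
        if v[0][0] is T and len(v)==1: draw(n,q)
hs=cv2.cvtColor(T["pixels"],cv2.COLOR_RGB2HSV)
o=np.zeros((384,512),bool); o[195:282,40:180]=((hs[:,:,2]<80)|(hs[:,:,1]<108))[195:282,40:180]
q,f=fit([(T,o,0)],"tray",[.5204,.2909,2.8557]); print("tray",q,f,o.sum()); draw("tray",[.5204,.2909,2.8557])
a=cv2.resize(vis[0][180:310,30:450],(800,248));b=cv2.resize(vis[1][110:350,140:360],(320,350))
im=np.zeros((600,800,3),np.uint8); im[:248]=a; im[250:600,:320]=b
im[250:600,330:800]=cv2.resize((o*255).astype(np.uint8)[180:290,30:190],(470,350))[:,:,None]
cv2.imwrite("pics/fit.png",im[:,:,::-1])
E
```

```text
timer 556 738
[ 0.5183 -0.0329  3.4606] 0.063
[ 0.5163 -0.0292  3.3252] 0.066
[ 0.518  -0.0318  3.4261] 0.091
kerb 2045 1881
[ 0.4472 -0.2734  2.9051] 0.062
[ 0.4459 -0.2707  2.9022] 0.035
[ 0.446  -0.273   2.9063] 0.07
tray [0.52257132 0.29461162 2.84934897] 0.04623054049326569 6063
```

View pics/fit.png

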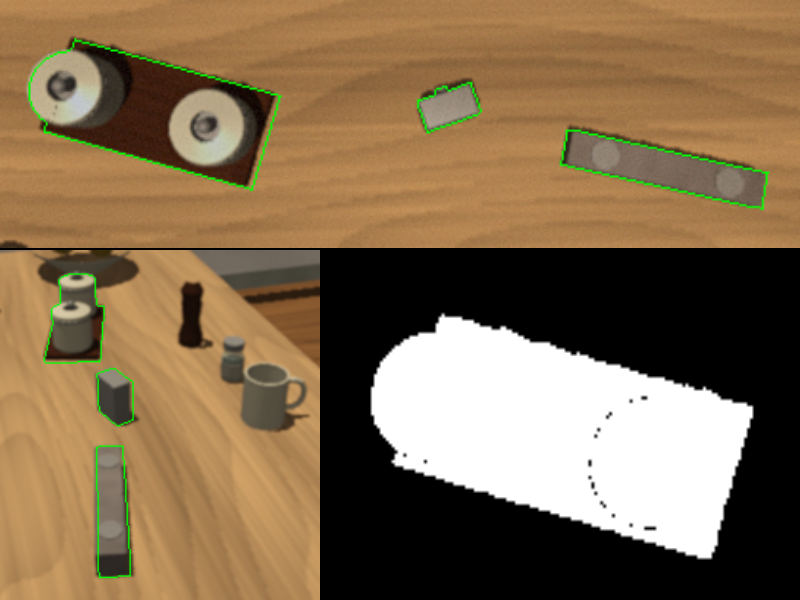

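The green outlines match the objects: tray (30–280, 40–188), timer around (448,107) and kerb around (665,170) in the composite picture. So timer ≈ (0.518,−0.032, 3.45), kerb ≈ (0.4465,−0.272, 2.905), tray ≈ (0.522,0.293, 2.852).

```bash
cat >> h.py <<'E'
from scipy.spatial.transform import Rotation as Ro
def plan(*wps):
    "each wp: x,y,z,object yaw -> row shift/turn from the present pose"
    from station import status
    o=status.get_obs(); p=o["ee_pos"]; R=Ro.from_euler("xyz",o["eef_rot"])
    print("t",round(float(o["time_s"]),2),"tcp",np.round(p,4),"rpy",np.round(o["eef_rot"],4),"F",np.round(o["force"],1))
    for x,y,z,th in wps:
        Rt=Ro.from_euler("xyz",[np.pi,0,th-np.pi/2])
        print(np.round(R.inv().apply(np.array([x,y,z])-p)/.5,4),np.round((R.inv()*Rt).as_rotvec()/(np.pi/2),4))
E
python3 -c "
from h import *
plan((.518,-.032,.18,3.45),(.43,.13,.205,3.45))"
```

```text
t 1.2 tcp [0.2186 0.5047 0.2055] rpy [3.1416 0.     2.7328] F [-0.6  0.3  0.3]
[-0.976  -0.7469  0.0509] [ 0.     -0.      0.5434]
[-0.6858 -0.5196  0.0009] [ 0.     -0.      0.5434]
```

```bash
python3 -m pendant '[-0.976,-0.747,0.01,0,0,0.5434,1, -0.976,-0.747,0.01,0,0,0.5434,1, -0.976,-0.747,0.01,0,0,0.5434,1, -0.976,-0.747,0.01,0,0,0.5434,1, -0.976,-0.747,0.01,0,0,0.5434,1, -0.976,-0.747,0.01,0,0,0.5434,1, -0.976,-0.747,0.01,0,0,0.5434,1, -0.976,-0.747,0.01,0,0,0.5434,1, -0.976,-0.747,0.01,0,0,0.5434,1, -0.976,-0.747,0.01,0,0,0.5434,1, -0.976,-0.747,0.01,0,0,0.5434,1, -0.976,-0.747,0.01,0,0,0.5434,1]' 20; python3 -c "
from h import *
plan((.518,-.032,.18,3.45))"
```

```text
time_s: 2.4
ee_pos: [0.5116, -0.0214, 0.2008]
eef_rot: [3.141, 0.0, 1.879]
force: [0.2, 1.5, 0.4]
grip_width: 0.094
grip_force: 0.0
t 2.4 tcp [ 0.5116 -0.0214  0.2008] rpy [3.1411e+00 2.0000e-04 1.8790e+00] F [0.2 1.5 0.4]
[-0.024   0.0058  0.0415] [ 0.0003  0.0001 -0.0001]
```

```bash
python3 -m pendant '[-0.024,0.006,0.04,0,0,0,1,-0.024,0.006,0.04,0,0,0,1,-0.024,0.006,0.04,0,0,0,1,-0.024,0.006,0.04,0,0,0,1]'; python3 - <<'E'
from h import *
from station import vision, silhouettes
plan((.518,-.032,.18,3.45))
W=vision.camera("wrist"); np.savez("pics/w1.npz",**{k:W[k] for k in("pixels","K","R","t")})
v=W["pixels"].copy()
cs,_=cv2.findContours(cv2.resize(render(W,"timer",[.518,-.032,3.45],1),(512,384),interpolation=0),0,2); cv2.drawContours(v,cs,-1,(0,255,0),1)
for d in silhouettes("timer",W)[:2]: print(d["score"],d["extent"])
cv2.imwrite("pics/w1.png",v[:,:,::-1])
E
```

```text
time_s: 2.8
ee_pos: [0.5173, -0.0288, 0.1815]
eef_rot: [3.141, 0.0, 1.88]
force: [-0.2, -0.3, 0.8]
grip_width: 0.094
grip_force: 0.0
t 2.8 tcp [ 0.5173 -0.0288  0.1815] rpy [3.1406e+00 3.0000e-04 1.8805e+00] F [-0.2 -0.3  0.8]
[-0.0065 -0.0006  0.0031] [0.0006 0.0002 0.0008]
0.58 [240.0, 155.0, 280.9, 222.1]
```

View pics/w1.png

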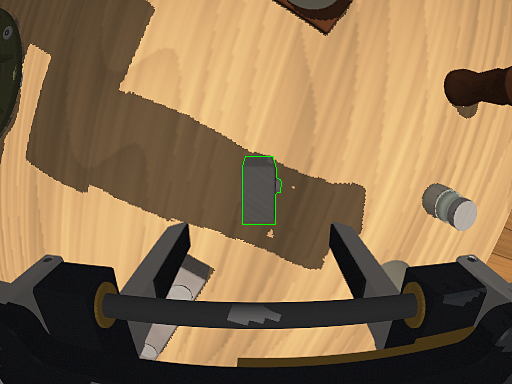

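The wrist view shows the timer at (260,190). It matches the projected outline and sits midway between the fingers at columns 188 and 332. I'll go down and grip above the button.

```bash
python3 -m pendant '[-0.006,0,0.08,0,0,0,1,-0.006,0,0.16,0,0,0,1,-0.006,0,0.22,0,0,0,1,-0.006,0,0.25,0,0,0,1,-0.006,0,0.268,0,0,0,1,-0.006,0,0.270,0,0,0,1,-0.006,0,0.270,0,0,0,1,-0.006,0,0.270,0,0,0,1]' 25; python3 -c "
from h import *
plan((.518,-.032,.046,3.45))"
```

```text
time_s: 3.7
ee_pos: [0.5189, -0.0327, 0.0467]
eef_rot: [3.14, 0.001, 1.879]
force: [0.7, -0.1, 0.7]
grip_width: 0.0939
grip_force: 0.0
t 3.7 tcp [ 0.5189 -0.0327  0.0467] rpy [3.1400e+00 8.0000e-04 1.8794e+00] F [ 0.7 -0.1  0.7]
[ 0.0018 -0.0012  0.0013] [0.001  0.0005 0.0001]
```

```bash
python3 -m pendant '[0,0,0,0,0,0,-0.2,0,0,0,0,0,0,-0.4,0,0,0,0,0,0,-1,0,0,0,0,0,0,-1,0,0,0,0,0,0,-1,0,0,0,0,0,0,-1,0,0,0,0,0,0,-1,0,0,0,0,0,0,-1]' 25; python3 -c "
from h import *
plan((.518,-.032,.046,3.45))"
```

```text
time_s: 4.5
ee_pos: [0.5182, -0.0327, 0.0455]
eef_rot: [-3.141, -0.0, 1.879]
force: [0.8, 0.3, -3.1]
grip_width: 0.0339
grip_force: 25.1
t 4.5 tcp [ 0.5182 -0.0327  0.0455] rpy [-3.1414 -0.      1.8792] F [ 0.8  0.3 -3.1]
[ 0.0015  0.0001 -0.0009] [-0.0001 -0.      0.    ]
```

```bash
python3 -m pendant '[0,0,-0.03,0,0,0,-1,0,0,-0.08,0,0,0,-1,0,0,-0.13,0,0,0,-1,0,0,-0.14,0,0,0,-1,0,0,-0.14,0,0,0,-1]' 25; python3 -c "
from h import *
plan((.5135,-.288,.112,2.905),(.5135,-.288,.0462,2.905))"
```

```text
time_s: 5.0
ee_pos: [0.5184, -0.0327, 0.1156]
eef_rot: [3.141, 0.0, 1.879]
force: [0.4, 0.2, -2.8]
grip_width: 0.0337
grip_force: 24.9
t 5.0 tcp [ 0.5184 -0.0327  0.1156] rpy [3.1409e+00 4.0000e-04 1.8792e+00] F [ 0.4  0.2 -2.8]
[-0.4835 -0.1643  0.0072] [5.00e-04 1.00e-04 3.47e-01]
[-0.4835 -0.1644  0.1388] [5.00e-04 1.00e-04 3.47e-01]
```

```bash
python3 -m pendant '[-0.05,-0.017,0,0,0,0.04,-1,-0.13,-0.044,0,0,0,0.1,-1,-0.22,-0.075,0,0,0,0.16,-1,-0.31,-0.105,0,0,0,0.22,-1,-0.39,-0.133,0,0,0,0.28,-1,-0.45,-0.153,0,0,0,0.33,-1,-0.4835,-0.1643,0,0,0,0.347,-1,-0.4835,-0.1643,0,0,0,0.347,-1,-0.4835,-0.1643,0,0,0,0.347,-1]' 25; python3 - <<'E'
from h import *
from station import vision
plan((.5135,-.288,.0462,2.905))
W=vision.camera("wrist"); T=vision.camera("top")
out=[]
for n,c,f in (("w",W,1),("t",T,0)):
    np.savez(f"pics/k_{n}.npz",**{k:c[k] for k in("pixels","K","R","t")})
    v=c["pixels"].copy()
    cs,_=cv2.findContours(cv2.resize(render(c,"kerb",[.4465,-.272,2.905],f),(512,384),interpolation=0),0,2); cv2.drawContours(v,cs,-1,(0,255,0),1)
    out.append(v)
im=np.vstack([out[0],out[1]])
im=np.hstack([cv2.resize(out[0],(420,315)),cv2.resize(out[1][190:340,280:480],(380,285),interpolation=cv2.INTER_CUBIC) if 0 else cv2.copyMakeBorder(cv2.resize(out[1][190:340,280:480],(380,285)),0,30,0,0,0)])
cv2.imwrite("pics/k.png",im[:,:,::-1])
E
```

```text
time_s: 5.9
ee_pos: [0.5132, -0.287, 0.1146]
eef_rot: [-3.14, -0.001, 1.336]
force: [0.1, 1.0, -2.0]
grip_width: 0.0338
grip_force: 24.9
t 5.9 tcp [ 0.5132 -0.287   0.1146] rpy [-3.1401e+00 -8.0000e-04  1.3359e+00] F [ 0.1  1.  -2. ]
[-0.0019  0.0013  0.1367] [-0.0009 -0.0005  0.0011]
```

View pics/k.png

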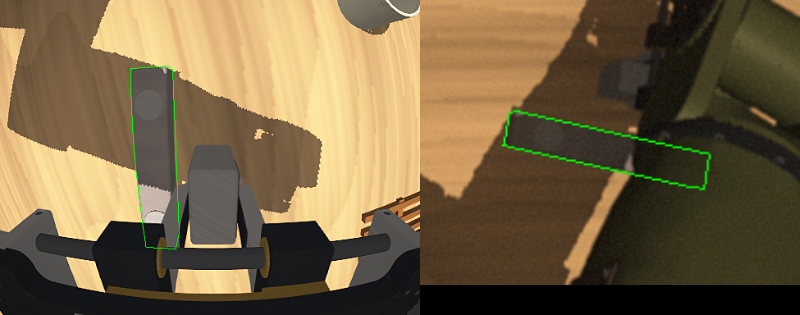

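The wrist view shows the held timer at (215,190) and the kerb at (153,150), parallel and about 30 mm apart. The kerb is within 2–3 mm of its outline. I'll lower the timer, then slide it to the kerb by force.

```bash
python3 -m pendant '[0,0,0.04,0,0,0,-1,0,0,0.09,0,0,0,-1,0,0,0.12,0,0,0,-1,0,0,0.132,0,0,0,-1,0,0,0.135,0,0,0,-1,0,0,0.135,0,0,0,-1]' 25; python3 -c "
from h import *
n=np.array([.972,-.234]);k=np.array([.4465,-.272])
a=k+.040*n
plan((a[0],a[1],.047,2.905))"
```

```text
time_s: 6.6
ee_pos: [0.5138, -0.288, 0.0488]
eef_rot: [3.141, 0.0, 1.335]
force: [-0.3, 0.5, -1.9]
grip_width: 0.0335
grip_force: 24.9
t 6.6 tcp [ 0.5138 -0.288   0.0488] rpy [3.1407e+00 3.0000e-04 1.3345e+00] F [-0.3  0.5 -1.9]
[-0.0004 -0.0584  0.0035] [0.0006 0.0002 0.0002]
```

```bash
python3 -m pendant '[0,-0.015,0.001,0,0,0,-1,0,-0.03,0.002,0,0,0,-1,0,-0.045,0.002,0,0,0,-1,0,-0.050,0.002,0,0,0,-1,0,-0.052,0.002,0,0,0,-1,0,-0.052,0.002,0,0,0,-1]' 25; python3 -m pendant '[0,-0.002,0,0,0,0,-1,0,-0.004,0,0,0,0,-1,0,-0.004,0,0,0,0,-1]';python3 -m pendant '[0,-0.002,0,0,0,0,-1,0,-0.002,0,0,0,0,-1,0,-0.002,0,0,0,0,-1]'
```

```text
time_s: 7.2
ee_pos: [0.4881, -0.282, 0.0473]
eef_rot: [3.141, 0.0, 1.334]
force: [0.0, 0.6, -2.9]
grip_width: 0.0336
grip_force: 24.9
time_s: 7.5
ee_pos: [0.4861, -0.2814, 0.047]
eef_rot: [-3.141, -0.0, 1.334]
force: [-0.9, 0.4, -2.9]
grip_width: 0.0336
grip_force: 24.9
time_s: 7.8
ee_pos: [0.4852, -0.2812, 0.0471]
eef_rot: [-3.142, -0.0, 1.334]
force: [0.1, 1.0, -2.3]
grip_width: 0.034
grip_force: 24.9
```

```bash
for i in 1; do python3 -m pendant '[0,-0.002,0,0,0,0,-1,0,-0.004,0,0,0,0,-1,0,-0.004,0,0,0,0,-1]'; done; python3 -m pendant '[0,-0.002,0,0,0,0,-1,0,-0.002,0,0,0,0,-1]'
```

```text
time_s: 8.1
ee_pos: [0.4832, -0.2807, 0.0471]
eef_rot: [3.141, 0.0, 1.334]
force: [0.3, -0.6, -1.7]
grip_width: 0.0336
grip_force: 25.0
time_s: 8.3
ee_pos: [0.4828, -0.2807, 0.0473]
eef_rot: [3.14, 0.0, 1.334]
force: [4.9, -1.3, -3.0]
grip_width: 0.0336
grip_force: 25.0
```

```bash
python3 -m pendant '[0,0.001,0.002,0,0,0,-1,0,0.001,0.004,0,0,0,-1,0,0.001,0.004,0,0,0,-1]'
```

```text
time_s: 8.6
ee_pos: [0.4829, -0.2807, 0.0456]
eef_rot: [3.141, 0.0, 1.334]
force: [0.6, 0.7, 4.3]
grip_width: 0.0337
grip_force: 25.0
```

```bash
python3 -m pendant '[0,0,0,0,0,0,-0.1,0,0,0,0,0,0,0.1,0,0,0,0,0,0,0.3,0,0,0,0,0,0,0.3,0,0,-0.03,0,0,0,0.3,0,0,-0.08,0,0,0,0.3,0,0,-0.12,0,0,0,0.3,0,0.05,-0.12,0,0,0,0,0,0.1,-0.12,0,0,0,-1,0,0.12,-0.12,0,0,0,-1,0,0.12,-0.12,0,0,0,-1,0,0.12,-0.12,0,0,0,-1]' 25; python3 - <<'E'
from h import *
from station import vision
n=np.array([.972,-.234]);a=np.array([.4829,-.2807])+.06*n
plan((a[0],a[1],.1056,2.905),(a[0],a[1],.02,2.905))
out=[]
for nm,f in (("wrist",1),("side",0)):
    c=vision.camera(nm); np.savez(f"pics/p_{nm}.npz",**{k:c[k] for k in("pixels","K","R","t")})
    v=c["pixels"].copy()
    for o,q in (("timer",[.4829,-.2807,2.905]),):
        cs,_=cv2.findContours(cv2.resize(render(c,o,q,f),(512,384),interpolation=0),0,2); cv2.drawContours(v,cs,-1,(0,255,0),1)
    out.append(v)
im=np.hstack([cv2.resize(out[0],(440,330)),cv2.resize(out[1][180:340,150:320],(351,330))])
cv2.imwrite("pics/p.png",im[:,:,::-1])
E
```

```text
time_s: 9.8
ee_pos: [0.5407, -0.2946, 0.1055]
eef_rot: [-3.142, 0.0, 1.334]
force: [-0.7, 0.5, 0.1]
grip_width: 0.0249
grip_force: 0.0
t 9.8 tcp [ 0.5407 -0.2946  0.1055] rpy [-3.1416  0.      1.3342] F [-0.7  0.5  0.1]
[-0.0001  0.001  -0.0001] [-0.  0.  0.]
[-1.000e-04  1.000e-03  1.711e-01] [-0.  0.  0.]
```

View pics/p.png

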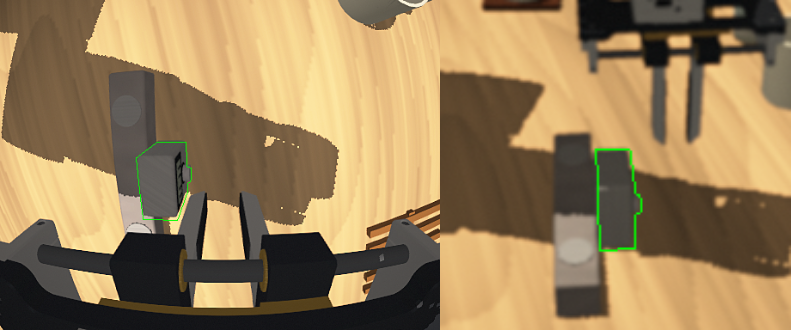

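The timer stands against the kerb at (160,180) in the wrist view and (615,200) in the side crop, matching its outline. The fingers are in front of the button and still closing. I'll lower them and press.

```bash
python3 -m pendant '[0,0,0,0,0,0,-1,0,0,0,0,0,0,-1,0,0,0,0,0,0,-1,0,0,0.06,0,0,0,-1,0,0,0.12,0,0,0,-1,0,0,0.16,0,0,0,-1,0,0,0.173,0,0,0,-1,0,0,0.173,0,0,0,-1]' 25;  python3 -m pendant '[0,-0.01,0,0,0,0,-1,0,-0.02,0,0,0,0,-1,0,-0.03,0,0,0,0,-1,0,-0.036,0,0,0,0,-1,0,-0.036,0,0,0,0,-1]'
```

```text
time_s: 10.7
ee_pos: [0.5408, -0.2945, 0.0182]
eef_rot: [-3.14, -0.0, 1.334]
force: [-0.9, -0.2, 0.9]
grip_width: 0.0006
grip_force: 0.0
time_s: 11.2
ee_pos: [0.5233, -0.2905, 0.019]
eef_rot: [3.141, 0.0, 1.334]
force: [-0.9, -0.3, -0.2]
grip_width: 0.0005
grip_force: 0.0
```

```bash
for i in 1; do python3 -m pendant '[0,-0.004,0,0,0,0,-1,0,-0.006,0,0,0,0,-1,0,-0.006,0,0,0,0,-1]'; python3 -m pendant '[0,-0.004,0,0,0,0,-1,0,-0.004,0,0,0,0,-1]';python3 -m pendant '[0,-0.004,0,0,0,0,-1,0,-0.004,0,0,0,0,-1]'; python3 -m pendant '[0,-0.004,0,0,0,0,-1,0,-0.004,0,0,0,0,-1]';done
```

```text
time_s: 11.5
ee_pos: [0.5206, -0.2897, 0.0186]
eef_rot: [-3.142, -0.0, 1.334]
force: [-0.4, -1.5, 0.5]
grip_width: 0.0005
grip_force: 0.0
time_s: 11.7
ee_pos: [0.5187, -0.2893, 0.0186]
eef_rot: [3.141, 0.0, 1.334]
force: [0.2, 0.2, -0.0]
grip_width: 0.0002
grip_force: 0.4
time_s: 11.9
ee_pos: [0.5168, -0.2888, 0.0186]
eef_rot: [3.141, 0.0, 1.334]
force: [2.4, 0.1, -1.4]
grip_width: 0.0005
grip_force: 1.0
time_s: 12.1
ee_pos: [0.5149, -0.2884, 0.0186]
eef_rot: [3.141, 0.0, 1.334]
force: [2.6, 0.4, -1.1]
grip_width: 0.0005
grip_force: 1.6
```

Contact was made at x ≈ 0.519. I'll continue until the force rises sharply at the hard stop.

```bash
for i in 1; do python3 -m pendant '[0,-0.002,0,0,0,0,-1,0,-0.002,0,0,0,0,-1]'; python3 -m pendant '[0,-0.002,0,0,0,0,-1,0,-0.002,0,0,0,0,-1]';python3 -m pendant '[0,-0.002,0,0,0,0,-1,0,-0.002,0,0,0,0,-1]'; done
```

```text
time_s: 12.3
ee_pos: [0.5142, -0.2882, 0.0187]
eef_rot: [3.141, 0.0, 1.334]
force: [5.1, -0.7, -1.0]
grip_width: 0.0005
grip_force: 2.4
time_s: 12.5
ee_pos: [0.514, -0.2882, 0.0191]
eef_rot: [3.138, 0.0, 1.334]
force: [10.7, -1.8, -2.8]
grip_width: 0.0005
grip_force: 4.7
time_s: 12.7
ee_pos: [0.5138, -0.2881, 0.0193]
eef_rot: [3.137, 0.001, 1.334]
force: [13.7, -2.4, -3.5]
grip_width: 0.0002
grip_force: 7.0
```

The force climbed to 13.7 N with the motion stopped, so the button is fully in. I'll back off, rise and open.

```bash
python3 -m pendant '[0,0,0,0,0,0,-1,0,0.01,0,0,0,0,-1,0,0.03,0,0,0,0,-1,0,0.06,0,0,0,0,-1,0,0.065,-0.05,0,0,0,-1,0,0.065,-0.12,0,0,0,0,0,0.065,-0.18,0,0,0,0.5,0,0.065,-0.2,0,0,0,0.7,0,0.065,-0.2,0,0,0,0.7]' 25; python3 - <<'E'
from h import *
from station import vision
plan((.4829,-.2807,.118,2.905),(.4829,-.2807,.0462,2.905))
c=vision.camera("wrist"); v=c["pixels"].copy()
cs,_=cv2.findContours(cv2.resize(render(c,"timer",[.4829,-.2807,2.905],1),(512,384),interpolation=0),0,2); cv2.drawContours(v,cs,-1,(0,255,0),1)
cv2.imwrite("pics/r.png",v[100:330,90:370,::-1])
E
```

```text
time_s: 13.6
ee_pos: [0.5437, -0.2954, 0.1194]
eef_rot: [3.14, 0.001, 1.334]
force: [0.3, 0.5, -0.9]
grip_width: 0.0294
grip_force: 0.0
t 13.6 tcp [ 0.5437 -0.2954  0.1194] rpy [3.1403e+00 6.0000e-04 1.3341e+00] F [ 0.3  0.5 -0.9]
[ 0.0002 -0.1251  0.0026] [ 0.0008  0.0004 -0.0001]
[ 0.0003 -0.1253  0.1462] [ 0.0008  0.0004 -0.0001]
```

View pics/r.png

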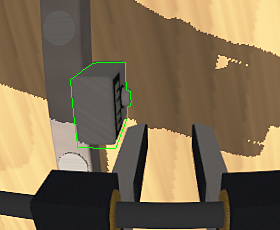

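The timer is upright at (97,105) in the crop, within about 2 mm of its outline. I'll go back over it and grip.

```bash
python3 -m pendant '[0,-0.04,0,0,0,0,0.7,0,-0.09,0,0,0,0,0.7,0,-0.12,0,0,0,0,0.7,0,-0.125,0,0,0,0,0.7,0,-0.125,0,0,0,0,0.7,0,-0.125,0.05,0,0,0,0.7,0,-0.125,0.1,0,0,0,0.7,0,-0.125,0.135,0,0,0,0.7,0,-0.125,0.146,0,0,0,0.7,0,-0.125,0.146,0,0,0,0.7]' 25; python3 -c "
from h import *
plan((.4829,-.2807,.0462,2.905))"
```

```text
time_s: 14.65
ee_pos: [0.4829, -0.2804, 0.0447]
eef_rot: [-3.14, -0.001, 1.334]
force: [0.6, 0.5, 0.5]
grip_width: 0.0801
grip_force: 0.0
t 14.65 tcp [ 0.4829 -0.2804  0.0447] rpy [-3.1400e+00 -6.0000e-04  1.3344e+00] F [0.6 0.5 0.5]
[-0.0005  0.0002 -0.003 ] [-0.001  -0.0004  0.0001]
```

```bash
python3 -m pendant '[0,0,0,0,0,0,0,0,0,0,0,0,0,-0.2,0,0,0,0,0,0,-1,0,0,0,0,0,0,-1,0,0,0,0,0,0,-1,0,0,0,0,0,0,-1,0,0,0,0,0,0,-1]' 25; python3 -m pendant '[0,0,-0.005,0,0,0,-1,0,0.004,-0.02,0,0,0,-1,0,0.01,-0.06,0,0,0,-1,0,0.015,-0.12,0,0,0,-1,0,0.015,-0.16,0,0,0,-1,0,0.015,-0.17,0,0,0,-1,0,0.015,-0.17,0,0,0,-1]'; python3 -c "
from h import *
plan((.5215,.293,.131,2.852),(.5,0,.131,2.88))"
```

```text
time_s: 15.35
ee_pos: [0.4828, -0.2806, 0.0457]
eef_rot: [3.141, 0.0, 1.334]
force: [0.8, 0.3, 0.7]
grip_width: 0.0341
grip_force: 25.0
time_s: 16.05
ee_pos: [0.4901, -0.2824, 0.1309]
eef_rot: [3.141, 0.0, 1.334]
force: [0.4, -0.3, -2.0]
grip_width: 0.0337
grip_force: 25.0
t 16.05 tcp [ 0.4901 -0.2824  0.1309] rpy [3.1409e+00 3.0000e-04 1.3341e+00] F [ 0.4 -0.3 -2. ]
[ 1.1335e+00 -2.0880e-01 -6.0000e-04] [0.0005 0.0002 0.0337]
[ 5.537e-01 -1.132e-01 -4.000e-04] [0.0005 0.0002 0.0159]
```

```bash
python3 -m pendant '[0.04,-0.008,-0.03,0,0,0,-1,0.11,-0.022,-0.06,0,0,0.004,-1,0.2,-0.038,-0.1,0,0,0.008,-1,0.29,-0.055,-0.1,0,0,0.012,-1,0.38,-0.073,-0.1,0,0,0.016,-1,0.47,-0.09,-0.1,0,0,0.016,-1,0.56,-0.107,-0.1,0,0,0.016,-1,0.65,-0.125,-0.1,0,0,0.02,-1,0.74,-0.142,-0.1,0,0,0.025,-1,0.82,-0.155,-0.1,0,0,0.03,-1,0.88,-0.166,-0.1,0,0,0.03,-1,0.88,-0.166,-0.1,0,0,0.03,-1]'; python3 -c "
from h import *
plan((.5215,.293,.180,2.852))"
```

```text
time_s: 17.25
ee_pos: [0.5117, 0.1678, 0.1789]
eef_rot: [-3.139, 0.001, 1.29]
force: [-1.0, -0.4, -1.9]
grip_width: 0.0341
grip_force: 25.0
t 17.25 tcp [0.5117 0.1678 0.1789] rpy [-3.1392e+00  9.0000e-04  1.2905e+00] F [-1.  -0.4 -1.9]
[ 0.2461 -0.0505 -0.0024] [-0.0015  0.0005  0.0059]
```

```bash
python3 -m pendant '[0.06,-0.012,-0.01,0,0,0.003,-1,0.13,-0.027,-0.02,0,0,0.006,-1,0.19,-0.04,-0.02,0,0,0.006,-1,0.23,-0.048,-0.02,0,0,0.006,-1,0.246,-0.0505,-0.02,0,0,0.006,-1,0.246,-0.0505,-0.02,0,0,0.006,-1,0.246,-0.0505,-0.02,0,0,0.006,-1]'; python3 - <<'E'
from h import *
from station import vision
plan((.5215,.293,.0585,2.852))
c=vision.camera("wrist"); np.savez("pics/b.npz",**{k:c[k] for k in("pixels","K","R","t")}); v=c["pixels"].copy()
for o,q,col in (("tray",[.5215,.293,2.852],(0,255,0)),("can",[.5215,.293,2.852],(255,0,0))):
  cs,_=cv2.findContours(cv2.resize(render(c,o,q,1),(512,384),interpolation=0),0,2); cv2.drawContours(v,cs,-1,col,1)
T=vision.camera("top"); np.savez("pics/bt.npz",**{k:T[k] for k in("pixels","K","R","t")})
cv2.imwrite("pics/b.png",v[:,:,::-1])
E
```

```text
time_s: 17.95
ee_pos: [0.5227, 0.2889, 0.19]
eef_rot: [-3.141, 0.001, 1.277]
force: [0.7, -0.0, -1.4]
grip_width: 0.0338
grip_force: 25.0
t 17.95 tcp [0.5227 0.2889 0.19  ] rpy [-3.141e+00  9.000e-04  1.277e+00] F [ 0.7 -0.  -1.4]
[ 0.0074 -0.0046  0.263 ] [-0.0004  0.0006 -0.0027]
```

View pics/b.png

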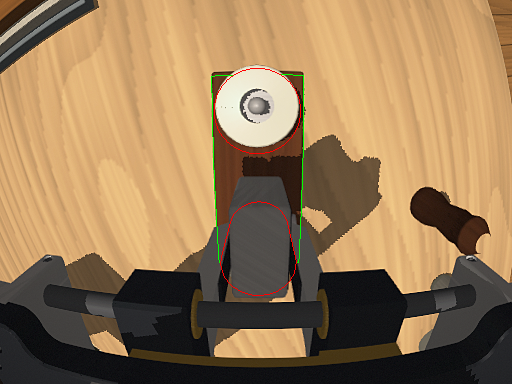

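The wrist view shows the far canister at (257,106), about 3 px above its outline, and the held timer at (262,235). I'll refine the tray position.

```bash
python3 - <<'E'
from h import *
c=dict(np.load("pics/b.npz")); hs=cv2.cvtColor(c["pixels"],cv2.COLOR_RGB2HSV)
m=((hs[:,:,1]<80)&(hs[:,:,2]>90)); o=np.zeros_like(m); o[55:165,205:312]=m[55:165,205:312]
n,l,s,_=cv2.connectedComponentsWithStats(o.astype(np.uint8)); k=1+np.argmax(s[1:,4]); m=(l==k)
(x,y),r=cv2.minEnclosingCircle(np.argwhere(m)[:,::-1].astype(np.float32)); print(x,y,r)
# unproject contour at lid height, fit circle in world
cs,_=cv2.findContours(m.astype(np.uint8),0,1); P=max(cs,key=len)[:,0]
W=np.array([ray(c,p,.095,True)[:2] for p in P],np.float32); print("lid",cv2.minEnclosingCircle(W*1000))
for q in ([.5215,.293,2.852],[.5226,.2946,2.849]): print("pred",world(np.array([[0,-.078,.095]]),q))
# left/right tray edges & far edge at z=.012
dk=(hs[:,:,2]<105)&(hs[:,:,0]<14)&(hs[:,:,1]>120)
for row in (90,110,130): 
    u=np.flatnonzero(dk[row,200:315])+200; print(row,u.min(),u.max(),ray(c,(u.min(),row),.012,True),ray(c,(u.max(),row),.012,True))
# held timer top pose: mask gray
T=dict(np.load("pics/bt.npz")); ht=cv2.cvtColor(T["pixels"],cv2.COLOR_RGB2HSV)
print(ray(T,(62,225),.109))
m=(ht[:,:,1]<80)&(ht[:,:,2]>110); o=np.zeros_like(m); o[195:282,35:110]=m[195:282,35:110]
n,l,s,ce=cv2.connectedComponentsWithStats(o.astype(np.uint8)); print(s[1:,4].max() if n>1 else 0)
T=dict(np.load("pics/top0.npz")); ht=cv2.cvtColor(T["pixels"],cv2.COLOR_RGB2HSV)
m=(ht[:,:,1]<90)&(ht[:,:,2]>120)
for x0,x1 in ((40,105),(110,170)):
    o=np.zeros_like(m); o[195:282,x0:x1]=m[195:282,x0:x1]
    P=max(cv2.findContours(o.astype(np.uint8),0,1)[0],key=len)[:,0]; print("top lid",cv2.minEnclosingCircle(np.array([ray(T,p,.095)[:2] for p in P],np.float32)*1000))
E
```

```text
256.51031494140625 105.53092956542969 41.85683059692383
lid ((544.9940795898438, 371.54461669921875), 38.52384948730469)
pred [[0.54377383 0.3677521  0.095     ]]
pred [[0.54509798 0.36928494 0.095     ]]
90 212 302 [0.49983329 0.40718483 0.012     ] [0.60197338 0.37600076 0.012     ]
110 212 302 [0.49254483 0.38409313 0.012     ] [0.5951909  0.35279513 0.012     ]
130 213 302 [0.48625189 0.36067201 0.012     ] [0.58855772 0.32954441 0.012     ]
[0.54224266 0.36506882 0.109     ]
12
top lid ((543.0404663085938, 368.52606201171875), 38.94931411743164)
top lid ((499.09393310546875, 219.4712371826172), 39.04785919189453)
```

```bash
python3 - <<'E'
from h import *
c=dict(np.load("pics/b.npz"))
for s in (-.003,0,.003):
    d=np.array([.286,.958])*s
    p=proj(c,world(np.array([[sx*.017,sy*.03,z] for z in (.076,0) for sx in(-1,1) for sy in(-1,1)]),[.5227+d[0],.2889+d[1],2.848,.1445]),True); print(s,np.round(p).astype(int).tolist())
v=c["pixels"][160:310,200:330,::-1]; cv2.imwrite("pics/bz.png",cv2.resize(v,None,fx=4,fy=4,interpolation=cv2.INTER_CUBIC))
plan((.522,.2955,.0585,2.854))
E
```

```text
-0.003 [[291, 215], [287, 306], [227, 215], [232, 306], [281, 181], [280, 250], [237, 181], [239, 250]]
0 [[291, 210], [287, 302], [227, 210], [232, 302], [281, 177], [280, 247], [237, 177], [239, 247]]
0.003 [[292, 204], [287, 298], [227, 204], [231, 298], [281, 174], [280, 244], [237, 174], [239, 244]]
t 18.05 tcp [0.5229 0.2888 0.1905] rpy [-3.1415e+00  3.0000e-04  1.2765e+00] F [ 0.2 -0.3 -2.4]
[ 0.0123 -0.0055  0.264 ] [-0.0001  0.0002 -0.0043]
```

View pics/bz.png

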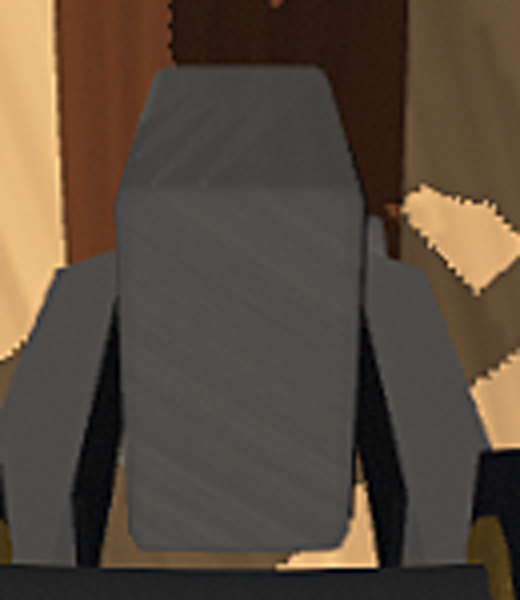

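The held timer's top edges are at rows 207 and 297, so its centre is about 2 mm ahead of the TCP. That makes the TCP target (0.522, 0.2945). I'll correct sideways first, then descend.

```bash
python3 -m pendant '[0.0105,-0.005,0,0,0,-0.0043,-1,0.0105,-0.005,0,0,0,-0.0043,-1,0.0105,-0.005,0.02,0,0,-0.0043,-1,0.0105,-0.005,0.06,0,0,-0.0043,-1,0.0105,-0.005,0.11,0,0,-0.0043,-1,0.0105,-0.005,0.16,0,0,-0.0043,-1,0.0105,-0.005,0.21,0,0,-0.0043,-1,0.0105,-0.005,0.24,0,0,-0.0043,-1,0.0105,-0.005,0.254,0,0,-0.0043,-1,0.0105,-0.005,0.26,0,0,-0.0043,-1,0.0105,-0.005,0.26,0,0,-0.0043,-1]'; python3 -c "
from h import *
plan((.522,.2945,.0575,2.854))"
```

```text
time_s: 19.15
ee_pos: [0.5221, 0.2959, 0.061]
eef_rot: [3.141, -0.0, 1.284]
force: [0.6, 0.8, -1.8]
grip_width: 0.0339
grip_force: 25.0
t 19.15 tcp [0.5221 0.2959 0.061 ] rpy [ 3.1411e+00 -5.0000e-04  1.2843e+00] F [ 0.6  0.8 -1.8]
[-0.0027  0.0006  0.007 ] [ 0.0003 -0.0003  0.0007]
```

```bash
python3 -m pendant '[-0.0025,0,0,0,0,0,-1,-0.0025,0,0.002,0,0,0,-1,-0.0025,0,0.004,0,0,0,-1,-0.0025,0,0.005,0,0,0,-1,-0.0025,0,0.005,0,0,0,-1]'; python3 -m pendant '[0,0,0.001,0,0,0,-1,0,0,0.002,0,0,0,-1,0,0,0.002,0,0,0,-1]'
```

```text
time_s: 19.65
ee_pos: [0.5215, 0.2945, 0.0581]
eef_rot: [-3.142, 0.0, 1.284]
force: [-0.0, -0.4, -2.4]
grip_width: 0.0339
grip_force: 25.0
time_s: 19.95
ee_pos: [0.5216, 0.2946, 0.0577]
eef_rot: [3.141, -0.0, 1.284]
force: [-2.8, -1.6, 5.0]
grip_width: 0.0339
grip_force: 25.0
```

```bash
python3 -m pendant '[0,0,0,0,0,0,-0.2,0,0,0,0,0,0,-0.1,0,0,0,0,0,0,0.1,0,0,0,0,0,0,0.3,0,0,0,0,0,0,0.3,0,0,-0.02,0,0,0,0.3,0,0,-0.08,0,0,0,0.3,0,0,-0.16,0,0,0,0.3,0,0,-0.24,0,0,0,0.3,0,0,-0.3,0,0,0,0.3,0,0,-0.3,0,0,0,0.3]' 25; python3 - <<'E'
from h import *
from station import vision
plan((.5215,.294,.21,2.854))
c=vision.camera("wrist"); np.savez("pics/f.npz",**{k:c[k] for k in("pixels","K","R","t")})
v=c["pixels"].copy()
q=[.5225,.2960,2.854]
for n,qq,col in (("tray",q,(0,255,0)),("timer",q+[.012],(255,0,0))):
  cs,_=cv2.findContours(cv2.resize(render(c,n,qq,1),(512,384),interpolation=0),0,2); cv2.drawContours(v,cs,-1,col,1)
s=vision.camera("side")["pixels"][100:210,140:240]
im=np.hstack([v,cv2.resize(s,(280,308)) if 0 else cv2.copyMakeBorder(cv2.resize(s,(280,308)),0,76,0,0,0)])
cv2.imwrite("pics/f.png",im[:,:,::-1])
E
```

```text
time_s: 21.05
ee_pos: [0.5228, 0.2952, 0.2126]
eef_rot: [3.136, -0.005, 1.284]
force: [0.8, -0.1, -0.0]
grip_width: 0.0611
grip_force: 0.0
t 21.05 tcp [0.5228 0.2952 0.2126] rpy [ 3.1357 -0.0054  1.2844] F [ 0.8 -0.1 -0. ]
[-0.0031 -0.0018  0.0051] [ 0.0037 -0.0034  0.0008]
```

View pics/f.png

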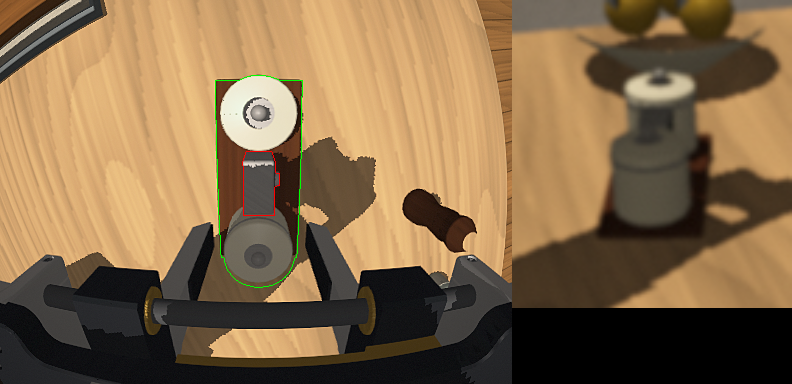

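The timer stands upright between the canisters at (259,185), and both outlines match. One last numeric check of the centring before handing in.

```bash
python3 - <<'E'
from h import *
c=dict(np.load("pics/f.npz")); g=cv2.cvtColor(c["pixels"],cv2.COLOR_RGB2GRAY).astype(float)
hs=cv2.cvtColor(c["pixels"],cv2.COLOR_RGB2HSV)
# timer top-face edges on scan lines, lids as circles
m=(hs[:,:,1]<80)
for nm,(x0,y0,x1,y1),z in (("far",(210,65,310,155),.095),("near",(220,205,300,290),.095)):
    o=np.zeros_like(m); o[y0:y1,x0:x1]=(m&(hs[:,:,2]>(90 if nm=="far" else 40)))[y0:y1,x0:x1]
    P=max(cv2.findContours(o.astype(np.uint8),0,1)[0],key=len)[:,0]; print(nm,cv2.minEnclosingCircle(np.array([ray(c,p,z,True)[:2] for p in P],np.float32)*1000))
print("col prof",g[165:205,250:266].mean(1).round().astype(int).tolist()); print("col 205-225",g[205:225,250:266].mean(1).round().astype(int).tolist())
print("row prof 236-285",g[190:200,236:286].mean(0).round().astype(int).tolist())
print(np.round(proj(c,world(np.array([[sx*.017,sy*.03,.076] for sx in(-1,1) for sy in(-1,1)]),[.5225,.296,2.854,.012]),True),1).tolist(), "knobs",np.round(proj(c,world(np.array([[0,-.078,.109],[0,.078,.109]]),[.5225,.296,2.854]),True),1).tolist())
E
```

```text
far ((544.9453735351562, 371.9761657714844), 38.56264114379883)
near ((504.5325927734375, 236.03152465820312), 48.871604919433594)
col prof [149, 108, 87, 77, 79, 80, 79, 79, 79, 79, 79, 79, 79, 79, 79, 80, 79, 79, 79, 79, 79, 79, 79, 79, 80, 79, 80, 79, 79, 80, 79, 80, 79, 79, 78, 78, 78, 79, 78, 79]
col 205-225 [78, 78, 78, 79, 79, 80, 78, 79, 73, 85, 93, 92, 74, 69, 90, 97, 95, 98, 105, 114]
row prof 236-285 [66, 70, 70, 70, 68, 66, 64, 76, 77, 79, 79, 79, 78, 78, 79, 79, 79, 79, 79, 79, 80, 80, 79, 80, 79, 79, 79, 79, 79, 80, 79, 79, 79, 79, 79, 79, 78, 74, 26, 26, 29, 30, 28, 27, 28, 28, 29, 28, 29, 30]
[[274.6, 160.2], [273.8, 214.9], [241.7, 160.2], [242.5, 215.0]] knobs [[258.2, 113.7], [258.2, 263.2]]
```

```bash
python3 -c "
from station import order
print(order.hand_in())"
```

```text
the job is handed in; nothing more can be done
None
```

I pushed the timer's button to its stop at the kerb (13.7 N), then set the timer upright on the tray, within about 2 mm of midway between the canisters, display facing away from the robot. I handed the job in at about 21 s; no verdict was returned.

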